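Pop the battery hatch of a watch tester

TASK

The watch tester on the bench needs new batteries: press the front edge of its wide battery hatch down with a fingertip until the push-push latch lets go, take the finger away so that the hatch springs up, and watch it stand wide open, untouched, for about two seconds before finishing. Pushed down again it would latch shut, so leave it standing open. Do not force the hatch, leave the narrow fuse hatch shut, and do not shift or pick up the things that stand around the tester.

Things in the scene. Friction and masses are not known exactly. Their poses are not given: they have to be found in the camera images.
- battery_press (a point): Where to press on the WIDE hatch: mid-width of the ribbed strip on its top, 12 mm behind its front (free) edge. The hatch is a dark grey cap 62 mm wide (y), 68 mm deep (x), 18 mm thick; shut, its top is level, 95.5 mm above the bench. The point turns with the hatch: x towards the hinge, y along the hinge line, z out of the top; the hinge axis lies 57 mm along +x and 10.5 mm below the top.
- battery_hatch (a joint): Angle of the wide hatch, rad: about 0.01 shut and latched, negative pressed in (hard stop at -0.10, press point 6 mm lower), positive swung up. Pressing takes about 3 N. Pressed past -0.06 and let go, it is released and a spring swings it to its stop at 1.0 in about 1 s (front edge up 60 mm and back towards the hinge), following the finger up. Pressed fully down again it latches shut.
- fuse_press (a point): The same point on the NARROW fuse hatch of the other module: same make, depth, height and material, but only 30 mm wide. To be left alone.
- battery_module: The fixed light grey housing, 94 mm deep (x), 92 mm wide (y), top 80 mm above the bench, that carries the wide hatch, which stands 15.5 mm proud of it (9 mm when fully pressed: a wide finger meets nothing else). Origin: centre of its underside. A like housing with the narrow fuse hatch stands beside it, centres 96 mm apart; which is left and which right varies.
- fuse_hatch (a joint): Angle of the narrow fuse hatch, rad, same meaning; about 0.01 = shut, and it must stay so.
- tester: The tester, fixed to the bench: dark grey base 180 mm deep (x, from 100 mm ahead of the origin to 80 mm behind it), 216 mm wide (y), 10 mm thick, with a low sloping panel (screen, knob, at most 65 mm high) along its front (-x) edge. Origin on its underside; x points to the back. The two modules stand on the base behind the panel.
- dome: Bystander, loose: clear dust dome with a knob, on a white foot, 80 mm across, 64 mm high, left or right of the tester. Origin: centre of its underside.
- driver_pot: Bystander, loose: round black stand with small screwdrivers upright in it, 54 mm across, 93 mm high, on the other side of the tester. Origin: centre of its underside.
- parts_jar: Bystander, loose: small glass jar with a steel lid, 40 mm across, 45 mm high, beside the tester's panel. Origin: centre of its underside.
- movement_ring: Bystander, loose: brass movement-holder ring, 44 mm across, 12 mm high, beside the tester's panel. Origin: centre of its underside.

How it is judged:
By the outcome, as a careful person would: the job done as asked, in the order asked, and still so for the second after the job is handed in, with the robot touching nothing.
It also fails if it takes over 32 s, if anything falls off the work surface, if the arm or the gripper's body presses on something with over 40 N, if the wrist force passes 120 N, or if a joint passes its speed limit or range.

ROBOT

A 6-joint arm with a two-finger parallel gripper is mounted at the origin on the work surface. World frame = base frame: x ahead of the robot, y to its left, z up, the work surface at z = 0. Lengths are in m, angles in rad, forces in N, time in s.
With the tool pointing down it reaches from about 0.3 to 0.875 m from the base axis. Payload 4.2 kg.
Tool frame: the origin (TCP) lies midway between the tips of the shut fingers; the grasp point (between the pads) lies 19 mm behind it; z points along the fingers, y is the direction in which the jaws open and shut (so a half turn about z gives the same grasp; the last joint's range is limited). The gripper opens to 85 mm and grips with 20 to 120 N. Pads are 22 mm wide; open, the fingers measure 114 mm over their backs; the gripper's body (76 mm by 85 mm) begins 54 mm behind the grasp point. The pads swing forward as they close: fully open they stand 13 mm farther back than shut.
Start: joints at [-1.349, 0.32, 1.565, -0, 1.257, -0.02], TCP at [0.138, -0.558, 0.231] pointing down, gripper open.
Joint ranges: [-3.11, 3.11], [-0.84, 2.01], [0.21, 2.61], [-1.34, 4.49], [0.05, 2.63], [-2.56, 2.56]. Speed limits (rad/s): [2.57, 2.57, 3.14, 3.14, 3.14, 3.14].

INTERFACE

Orientations are given as a 3x3 rotation matrix whose columns are the frame's x, y, z axes.
In Python, from rig import bot, eyes, workorder gives the robot as it stands.
- The arm moves only by the shell command python3 -m crank 'ROWS'. ROWS is JSON, a list of rows, each a list of 7 numbers: the turn, a rotation vector about the tool's x, y, z in degrees, then the shift along the tool's x, y, z in units of 25 mm (1.0 is 25 mm), then the finger opening in mm, from 0 to 85.4. In form: [[ax, ay, az, tx, ty, tz, jaw], ...]. A call has 1 to 5 rows; each row is the pose to reach, as a shift and turn from the pose commanded when the call began, along the tool's axes at that moment; what a row does not reach only later rows make up. A row lasts 1/12 s, in which the tool goes at most 41.7 mm and 7.16 degrees, less where a joint would pass 70% of its speed; a pose out of reach is approached as far as the arm can. A call with a gripper value outside its range is refused whole. The fingers move at their own pace and stop on an object; the grip force is fixed at half the most. Time passes only in rows, so rows that repeat a pose let the fingers close. It gives the time, the measured TCP pose, the force and the opening at its end, in the units of the state.
- bot.get_state(): the state, without advancing time (a new reading comes with each control period).
- eyes.capture(name): name is "scene" or "top" or "wrist"; returns the picture (480x640x3 uint8, red, green, blue); there is no depth.
- eyes.camera_info(name): a dict with "K" (3x3 intrinsics, pixels), "R" (3x3) and "t" (3): a world point X has camera coordinates R X + t; the wrist camera has in their place "hand_eye" (4x4, takes a point from camera to tool coordinates, whose origin is the TCP and whose axes are the flange's). Camera axes: x right, y down, z forward; pixel columns grow to the right and rows downward; lengths in m; the calibration is good to about 2 mm. A picture is of the moment at which its call begins: read the wrist's pose just before it. camera_info takes no time and is no camera call.
- workorder.close_job(): hands the job in, once; it reports no verdict.
The state is a dict: "clock": time; "qpos": joint angles; "qd": joint speeds; "joint_efforts": joint torques, N m; "eef_pos": TCP position; "orientation": TCP orientation; "contact_force": force on the tool from outside, world axes, zero at the start; "moment": the same for the moment, N m; "finger_gap": opening from 0.0 (shut) to 1.0 (fully open).
Only numpy, scipy, OpenCV 4.12 (cv2) and the standard library are available. Lean on these libraries where they do the work, as an engineer would, in place of code of your own. Each camera call takes 0.05 s, during which the arm holds its last target.

## Working session

There is one attempt and no reset: what is moved stays moved. The work goes in short steps, Python scripts to look and compute and a shell command to move; the robot and the scene stay as the last step left them, time stands still between calls to the robot, and variables do not carry over. Pictures are saved under pics/ and viewed, and the job is handed in when it is done.

```bash
ls; mkdir -p pics; python3 - <<'E'
from rig import bot, eyes, workorder
import cv2, numpy as np
np.set_printoptions(precision=4,suppress=True)
s=bot.get_state()
for k in s: print(k,s[k])
for n in ("scene","top"):
    cv2.imwrite(f"pics/{n}0.png",eyes.capture(n)[:,:,::-1])
    print(eyes.camera_info(n))
print(eyes.camera_info("wrist"))
E
```

```text
pics
clock 0.0
qpos [-1.349   0.3203  1.5657 -0.      1.2574 -0.02  ]
qd [ 0.0003 -0.0003 -0.0011 -0.0002 -0.0005  0.0005]
joint_efforts [  0.0005 -41.5521 -23.4162   0.0001   0.0083   0.    ]
eef_pos [ 0.1376 -0.5578  0.2305]
orientation [[ 0.9709  0.2395 -0.0004]
 [ 0.2395 -0.9709  0.0017]
 [ 0.     -0.0018 -1.    ]]
contact_force [-0.1209  0.5576  0.6184]
moment [-0.0222  0.0405 -0.0256]
finger_gap 1.0037841499580122
{'K': array([[503.0396,   0.    , 314.9665],
       [  0.    , 503.0396, 242.9244],
       [  0.    ,   0.    ,   1.    ]]), 'R': array([[ 0.1774,  0.984 , -0.0177],
       [ 0.5873, -0.1203, -0.8003],
       [-0.7896,  0.1316, -0.5993]]), 't': array([-0.162 , -0.2324,  1.2346])}
{'K': array([[466.4336,   0.    , 320.5262],
       [  0.    , 466.4336, 236.9113],
       [  0.    ,   0.    ,   1.    ]]), 'R': array([[ 0.0111, -0.9996, -0.0268],
       [-0.9924, -0.0078, -0.1232],
       [ 0.1229,  0.0279, -0.992 ]]), 't': array([0.078 , 0.5364, 0.9234])}
{'K': array([[414.5173,   0.    , 318.8046],
       [  0.    , 414.5173, 236.1338],
       [  0.    ,   0.    ,   1.    ]]), 'hand_eye': array([[ 0.    , -0.9622, -0.2723,  0.0676],
       [ 1.    , -0.0001,  0.0006, -0.0006],
       [-0.0006, -0.2723,  0.9622, -0.143 ],
       [ 0.    ,  0.    ,  0.    ,  1.    ]])}
```

View pics/scene0.png

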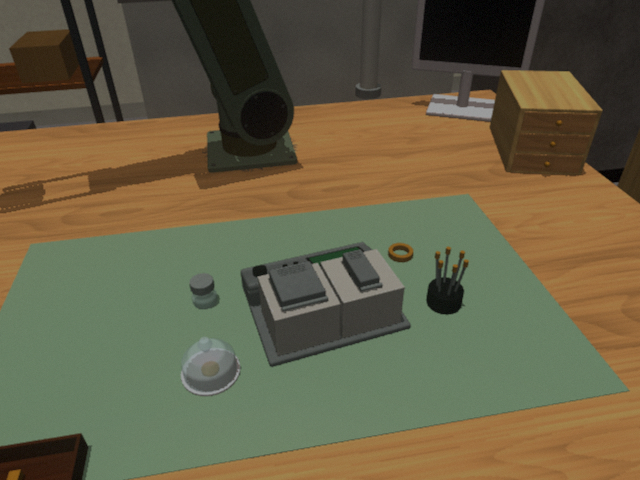

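View pics/top0.png

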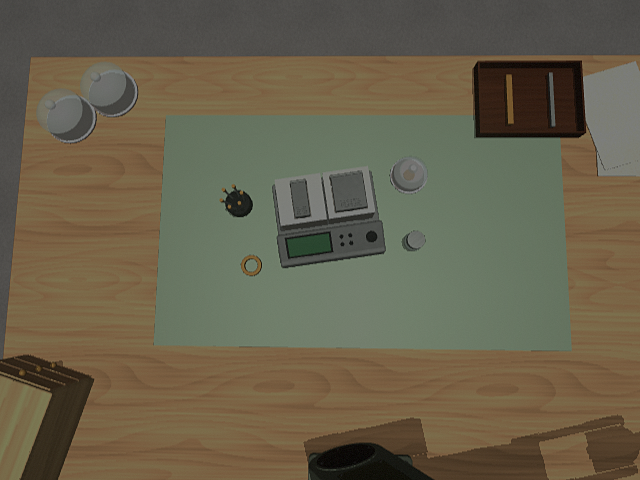

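The top view shows the wide hatch at about (349,190) and the narrow one at (300,198). The hinges are at the back (up in the image) and the panel is towards the robot. I'll enlarge both views to measure the corners.

```bash
python3 - <<'E'
import cv2
a=cv2.imread("pics/top0.png")[150:280,260:400]; cv2.imwrite("pics/top0z.png",cv2.resize(a,None,fx=4.5,fy=4.5,interpolation=cv2.INTER_CUBIC)*1)
b=cv2.imread("pics/scene0.png")[235:365,230:420]; cv2.imwrite("pics/scene0z.png",cv2.resize(b,None,fx=4,fy=4,interpolation=cv2.INTER_CUBIC))
E
```

```text
(no output)
```

View pics/top0z.png

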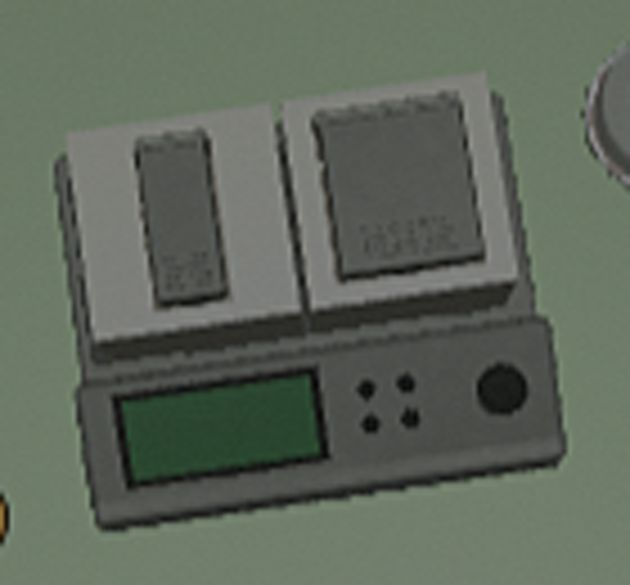

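View pics/scene0z.png

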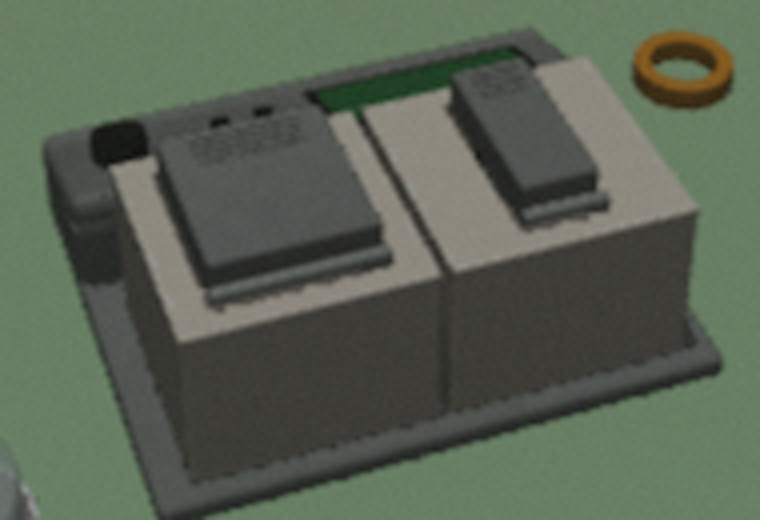

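```bash
cat > h.py <<'E'
import numpy as np
from rig import bot, eyes, workorder
np.set_printoptions(precision=4,suppress=True)
def ray(n,uv,z):
    c=eyes.camera_info(n); R,t=c['R'],c['t']
    d=R.T@np.linalg.inv(c['K'])@np.array([*uv,1.]); o=-R.T@t
    return o+d*(z-o[2])/d[2]
def wcam(s):
    H=eyes.camera_info("wrist")['hand_eye']; T=np.eye(4); T[:3,:3]=s['orientation']; T[:3,3]=s['eef_pos']
    return T@H
def wproj(s,X):
    C=np.linalg.inv(wcam(s)); p=C[:3,:3]@X+C[:3,3]; q=eyes.camera_info("wrist")['K']@p; return q[:2]/q[2]
def wray(s,uv,z):
    M=wcam(s); d=M[:3,:3]@np.linalg.inv(eyes.camera_info("wrist")['K'])@np.array([*uv,1.]); o=M[:3,3]
    return o+d*(z-o[2])/d[2]
E
python3 - <<'E'
from h import *
tz=lambda p:(p[0]/4.5+260-.4,p[1]/4.5+150-.4)
sz=lambda p:(p[0]/4+230-.4,p[1]/4+235-.4)
T=[(343,279),(484,259),(460,95),(313,113)]  # FL FR BR BL as top img ; left=+y
S=[(325,100),(160,148),(208,275),(380,230)]
A=[ray("top",tz(p),.0955) for p in T]; B=[ray("scene",sz(p),.0955) for p in S]
M=[ray("top",tz(p),.08) for p in [(310,310),(520,278),(487,72),(283,103)]]
for n,Q in (("top",A),("scene",B),("mod",M)):
    Q=np.array(Q); print(n);print(Q, [np.linalg.norm(Q[i]-Q[(i+1)%4]) for i in range(4)])
    f=(Q[0]+Q[1])/2;b=(Q[2]+Q[3])/2; e=(b-f)/np.linalg.norm(b-f); w=Q[0]-Q[1]
    print("yaw",np.degrees(np.arctan2(e[1],e[0])),np.degrees(np.arctan2(-w[0],w[1])),"press",f+.012*e,"ctr",Q.mean(0))
E
```

```text
top
[[ 0.5775  0.0523  0.0955]
 [ 0.5866 -0.0081  0.0955]
 [ 0.6588  0.0022  0.0955]
 [ 0.6505  0.0658  0.0955]] [np.float64(0.06107888747225497), np.float64(0.07286337195930732), np.float64(0.06416303626798041), np.float64(0.07420707911036255)]
yaw 9.322720492731065 8.557018636521622 press [0.5939 0.024  0.0955] ctr [0.6184 0.0281 0.0955]
scene
[[ 0.5784  0.056   0.0955]
 [ 0.5934 -0.0056  0.0955]
 [ 0.6606  0.003   0.0955]
 [ 0.6504  0.0621  0.0955]] [np.float64(0.06335304350060508), np.float64(0.06775187721315044), np.float64(0.06002398219808198), np.float64(0.07226873345045837)]
yaw 6.025218925505451 13.714861206720537 press [0.5978 0.0265 0.0955] ctr [0.6207 0.0289 0.0955]
mod
[[ 0.5665  0.0665  0.08  ]
 [ 0.5813 -0.0249  0.08  ]
 [ 0.6734 -0.0106  0.08  ]
 [ 0.659   0.0793  0.08  ]] [np.float64(0.09256475304667036), np.float64(0.09325793552022399), np.float64(0.09106551741203861), np.float64(0.09339290967848177)]
yaw 8.314440343870602 9.162282059995828 press [0.5858 0.0226 0.08  ] ctr [0.6201 0.0276 0.08  ]
```

The top and scene views agree to about 4 mm: the press point is near (0.595, 0.0245, 0.0955), yaw about 9°. The wide hatch is the -y module, the corner heights come out right and the width measures 61–63 mm. Next I'll move over it with the fingers shut.

```bash
R='[5.8,-4.55,0.3,0]'; python3 -m crank '[[0,0,1.2,1.2,-0.95,0.05,0],[0,0,1.2,2.4,-1.9,0.1,0],[0,0,1.2,3.6,-2.85,0.2,0],[0,0,1.2,4.8,-3.8,0.3,0],[0,0,1.2,5.8,-4.6,0.3,0]]'
```

```text
clock: 0.52
eef_pos: [0.2516, -0.4093, 0.223]
orientation: [[0.976, 0.219, -0.001], [0.219, -0.976, 0.002], [-0.0, -0.002, -1.0]]
contact_force: [0.5, -0.4, 0.0]
finger_gap: 0.298
```

```bash
python3 -m crank '[[0,0,1.2,1.2,-0.95,0.05,0],[0,0,1.2,2.4,-1.9,0.1,0],[0,0,1.2,3.6,-2.85,0.2,0],[0,0,1.2,4.8,-3.8,0.3,0],[0,0,1.2,5.8,-4.6,0.3,0]]'
python3 -m crank '[[0,0,1.2,1.2,-0.95,0.05,0],[0,0,1.2,2.4,-1.9,0.1,0],[0,0,1.2,3.6,-2.85,0.2,0],[0,0,1.2,4.8,-3.8,0.3,0],[0,0,1.2,5.8,-4.6,0.3,0]]'
python3 - <<'E'
from h import *
s=bot.get_state(); d=np.array([.5955,.0245,.16])-s['eef_pos']; print(s['orientation'].T@d/.025,s['finger_gap'],s['qpos'])
E
```

```text
clock: 0.93
eef_pos: [0.3678, -0.2656, 0.2157]
orientation: [[0.98, 0.199, -0.001], [0.199, -0.98, 0.001], [-0.001, -0.001, -1.0]]
contact_force: [-0.0, -0.2, 0.1]
finger_gap: -0.001
clock: 1.35
eef_pos: [0.4873, -0.1241, 0.2081]
orientation: [[0.984, 0.179, -0.001], [0.179, -0.984, 0.001], [-0.001, -0.001, -1.0]]
contact_force: [0.2, -0.4, 0.3]
finger_gap: -0.001
[ 5.3228 -5.0736  1.922 ] -0.0005400103425737796 [-0.2725  0.2241  1.761   0.0003  1.1576  1.1182]
```

```bash
python3 -m crank '[[0,0,1.2,1.1,-1,0.3,0],[0,0,1.2,2.2,-2,0.7,0],[0,0,1.2,3.3,-3,1.1,0],[0,0,1.2,4.4,-4.1,1.5,0],[0,0,1.2,5.3,-5.0,1.9,0]]'
python3 -m crank '[[0,0,0,0,0,0,0],[0,0,0,0,0,0,0],[0,0,0,0,0,0,0]]'
python3 - <<'E'
from h import *
import cv2
s=bot.get_state(); im=eyes.capture("wrist")[:,:,::-1].copy(); cv2.imwrite("pics/w1.png",im)
cv2.imwrite("pics/top1.png",eyes.capture("top")[:,:,::-1])
print(s['eef_pos'],wproj(s,np.array([.5955,.0245,.0955])),wproj(s,s['eef_pos']), s['contact_force'])
E
```

```text
clock: 1.77
eef_pos: [0.5957, 0.0225, 0.1603]
orientation: [[0.987, 0.158, -0.0], [0.158, -0.987, 0.0], [-0.0, -0.0, -1.0]]
contact_force: [0.9, -0.1, 0.1]
finger_gap: 0.006
clock: 2.02
eef_pos: [0.594, 0.0198, 0.1609]
orientation: [[0.987, 0.158, -0.001], [0.158, -0.987, -0.001], [-0.001, 0.0, -1.0]]
contact_force: [-0.6, -0.4, -0.4]
finger_gap: 0.004
[0.594  0.0198 0.1609] [310.9927 247.7011] [319.7395 305.4892] [-0.5698 -0.3507 -0.4125]
```

View pics/w1.png

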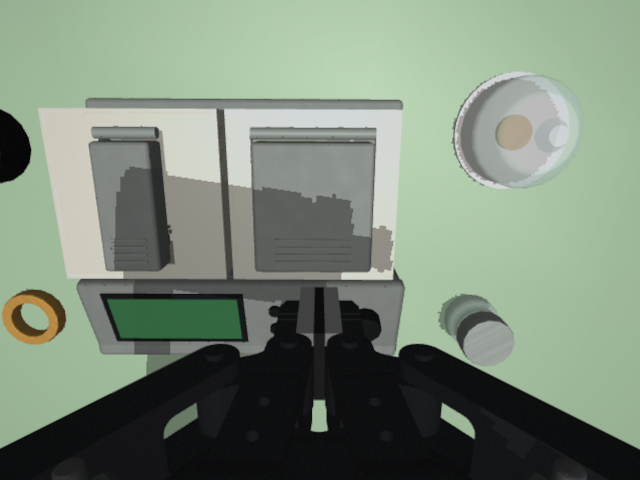

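The wrist view shows the wide hatch's front edge at row ~270, columns 255–372, with the ribbed strip at rows 238–262. The shut fingertips are at about (320,290). I'll refine the press point from this view.

```bash
python3 - <<'E'
from h import *
s=bot.get_state()
Q=np.array([wray(s,p,.0955) for p in [(255,270),(372,270),(375,143),(252,143)]])
print(Q,[np.linalg.norm(Q[i]-Q[(i+1)%4]) for i in range(4)])
f=(Q[0]+Q[1])/2;b=(Q[2]+Q[3])/2; e=(b-f)/np.linalg.norm(b-f);P=f+.012*e
print(P,np.degrees(np.arctan2(e[1],e[0])))
for z in (.1,.0955): 
  for p in (P,[.596,.025,0]): d=np.array([p[0],p[1],z])-s['eef_pos']; print(s['orientation'].T@d/.025)
print(s['eef_pos'])
E
```

```text
[[ 0.5783  0.0516  0.0955]
 [ 0.5881 -0.0105  0.0955]
 [ 0.6538  0.0008  0.0955]
 [ 0.6443  0.0607  0.0955]] [np.float64(0.0628150227819569), np.float64(0.06664046026085009), np.float64(0.06065377165468092), np.float64(0.06662973300567203)]
[0.5951 0.0224 0.0955] 8.789414846035212
[ 0.06   -0.1248  2.4677]
[ 0.1128 -0.2221  2.4677]
[ 0.06   -0.1248  2.6477]
[ 0.1128 -0.2221  2.6477]
[0.5941 0.0191 0.1617]
```

```bash
python3 -m crank '[[0,0,0,0.05,-0.1,0.8,0],[0,0,0,0.08,-0.15,1.6,0],[0,0,0,0.08,-0.15,2.2,0],[0,0,0,0.08,-0.15,2.2,0],[0,0,0,0.08,-0.15,2.2,0]]'
for i in 1 2 3 4; do python3 -m crank '[[0,0,0,0,0,0,0]]' | egrep 'pos|force'; done
```

```text
clock: 2.53
eef_pos: [0.5954, 0.0231, 0.1065]
orientation: [[0.988, 0.156, -0.001], [0.156, -0.988, -0.0], [-0.001, 0.0, -1.0]]
contact_force: [0.2, 0.1, 0.6]
finger_gap: 0.001
eef_pos: [0.5966, 0.0234, 0.1077]
contact_force: [0.1, 0.5, -0.4]
eef_pos: [0.5968, 0.0237, 0.1079]
contact_force: [0.1, 0.5, -1.2]
eef_pos: [0.5967, 0.0239, 0.1077]
contact_force: [-0.4, -0.3, -0.2]
eef_pos: [0.5965, 0.0241, 0.1073]
contact_force: [-0.6, -0.4, 0.7]
```

```bash
python3 -m crank '[[0,0,0,-0.04,0,0.15,0],[0,0,0,-0.04,0,0.3,0],[0,0,0,-0.04,0,0.36,0],[0,0,0,-0.04,0,0.36,0],[0,0,0,-0.04,0,0.36,0]]'| egrep 'pos|force'
for i in 1 2 3 4 5; do python3 -m crank '[[0,0,0,0,0,0.04,0],[0,0,0,0,0,0.04,0]]' | egrep 'pos|force'; done
```

```text
eef_pos: [0.5949, 0.024, 0.0969]
contact_force: [-0.1, 0.3, -0.4]
eef_pos: [0.5951, 0.024, 0.0962]
contact_force: [0.5, -0.1, -0.2]
eef_pos: [0.595, 0.024, 0.0955]
contact_force: [-1.4, -0.2, 3.1]
eef_pos: [0.5948, 0.024, 0.0944]
contact_force: [-1.9, -0.2, 3.4]
eef_pos: [0.5946, 0.0239, 0.0932]
contact_force: [-2.0, -1.3, 1.8]
eef_pos: [0.5947, 0.024, 0.0921]
contact_force: [-1.7, -1.0, 3.1]
```

```bash
for i in 1 2; do python3 -m crank '[[0,0,0,0,0,0.025,0],[0,0,0,0,0,0.025,0]]' | egrep 'pos|force'; done;  python3 -m crank '[[0,0,0,0,0,0,0],[0,0,0,0,0,0,0]]'
```

```text
eef_pos: [0.5946, 0.024, 0.0915]
contact_force: [-3.0, -0.9, 2.7]
eef_pos: [0.5948, 0.024, 0.0909]
contact_force: [-2.6, -0.2, 3.5]
clock: 4.62
eef_pos: [0.5949, 0.024, 0.091]
orientation: [[0.988, 0.157, -0.0], [0.157, -0.988, -0.0], [-0.0, 0.0, -1.0]]
contact_force: [-1.7, -1.1, 2.6]
finger_gap: -0.001
```

```bash
python3 -m crank '[[0,0,0,0,0,0.02,0],[0,0,0,0,0,0.02,0],[0,0,0,0,0,0.02,0]]'
```

```text
clock: 4.87
eef_pos: [0.595, 0.024, 0.0905]
orientation: [[0.988, 0.157, -0.0], [0.157, -0.988, -0.0], [-0.0, 0.0, -1.0]]
contact_force: [-2.7, -0.0, 3.7]
finger_gap: 0.002
```

```bash
python3 -m crank '[[0,0,0,0,0,-1.6,0],[0,0,0,-0.6,0,-3.0,0],[0,0,0,-1.8,0,-4.0,0],[0,0,0,-3.0,0,-5.0,0],[0,0,0,-4.2,0,-5.8,0]]'
python3 - <<'E'
from h import *
import cv2
for n in ("scene","top"): cv2.imwrite(f"pics/{n}2.png",eyes.capture(n)[:,:,::-1])
print(bot.get_state()['clock'])
E
```

```text
clock: 5.28
eef_pos: [0.4917, 0.0075, 0.2373]
orientation: [[0.988, 0.158, 0.004], [0.158, -0.988, 0.0], [0.004, 0.001, -1.0]]
contact_force: [0.4, -0.4, 0.5]
finger_gap: -0.001
5.3833
```

View pics/scene2.png

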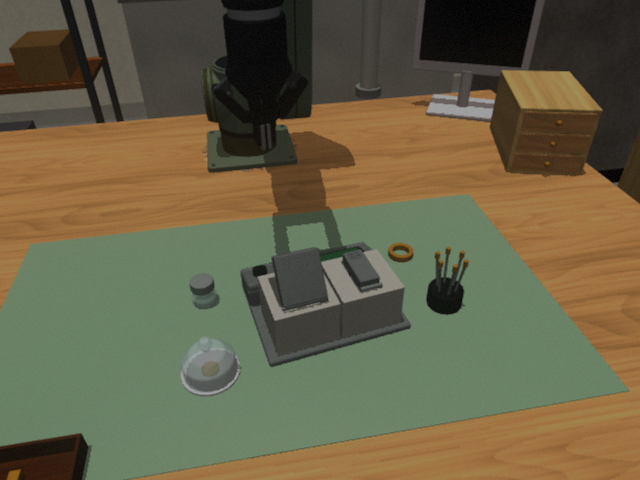

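The hatch is swinging up: its front edge is now at about row 250, with the finger well clear. Now I'll hold the arm still and watch for more than two seconds.

```bash
H='x'; 
for i in 1 2 3; do python3 -m crank '[[0,0,0,0,0,0,0],[0,0,0,0,0,0,0],[0,0,0,0,0,0,0],[0,0,0,0,0,0,0],[0,0,0,0,0,0,0]]' | egrep 'clock|force'; done
python3 -c "
from h import *
import cv2
cv2.imwrite('pics/scene3.png',eyes.capture('scene')[:,:,::-1])"
for i in 1 2 3 4 5 6; do python3 -m crank '[[0,0,0,0,0,0,0],[0,0,0,0,0,0,0],[0,0,0,0,0,0,0],[0,0,0,0,0,0,0],[0,0,0,0,0,0,0]]' | egrep 'clock|force'; done
python3 -c "
from h import *
import cv2
cv2.imwrite('pics/scene4.png',eyes.capture('scene')[:,:,::-1])
cv2.imwrite('pics/wrist4.png',eyes.capture('wrist')[:,:,::-1])
a=[cv2.imread('pics/scene%d.png'%i)[220:400,160:480] for i in (0,2,3,4)]
cv2.imwrite('pics/cmp.png',cv2.resize(cv2.vconcat([cv2.hconcat(a[:2]),cv2.hconcat(a[2:])]),None,fx=1.25,fy=1.25))
print(bot.get_state()['clock'], cv2.absdiff(a[2],a[3]).max())"
```

```text
clock: 5.8
contact_force: [-0.7, 0.9, -0.5]
clock: 6.22
contact_force: [0.1, 0.0, 0.1]
clock: 6.63
contact_force: [0.5, -0.0, -0.7]
clock: 7.1
contact_force: [0.4, 0.1, 0.5]
clock: 7.52
contact_force: [-0.1, 1.1, 0.4]
clock: 7.93
contact_force: [-0.7, -0.3, -0.5]
clock: 8.35
contact_force: [-0.7, 0.0, -0.4]
clock: 8.77
contact_force: [-0.5, -0.0, -0.3]
clock: 9.18
contact_force: [-0.2, 0.7, -0.2]
9.2833 18
```

View pics/cmp.png

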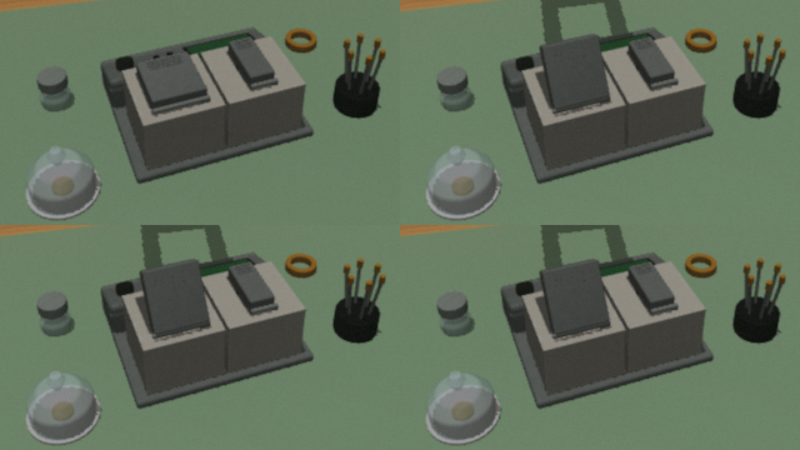

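View pics/wrist4.png

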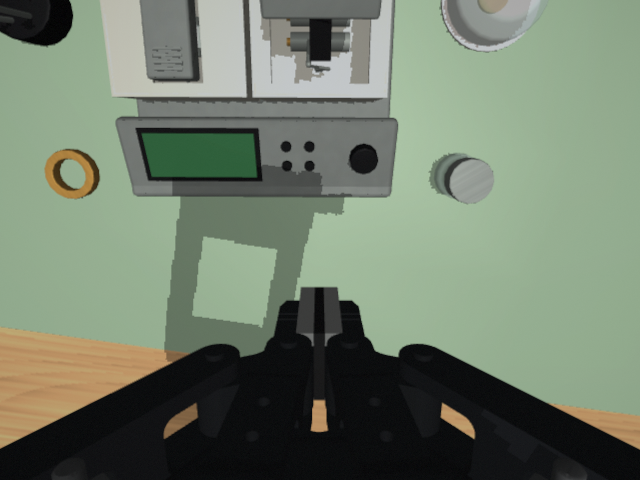

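The wide hatch stands open and steady from 6.6 s to 9.2 s, with the battery bay visible at about (320,45) in the wrist view. The fuse hatch is shut and the bystanders are where they were, so I'm handing the job in.

```bash
python3 -c "
from rig import workorder
print(workorder.close_job())"
```

```text
the job is handed in; nothing more can be done
None
```

The wide battery hatch is open and I've handed the job in. I pressed its ribbed front strip down about 5 mm with the shut fingertips, at about 3–4 N and short of the hard stop. I then pulled the finger up and back towards the robot, and the hatch sprang open.

- **Hatch open:** it looks fully up and unchanged in scene pictures at about 6.6 s and 9.2 s. The finger was well clear the whole time and the force readings showed only noise. I didn't measure the hatch angle itself.
- **Surroundings:** the narrow fuse hatch is still shut. The dome, jar, ring and driver pot look unmoved.
- **Time:** about 9.3 s of the 32 s allowed.
- **Disagreements:** the three camera estimates of the press point differed by up to 4 mm. I used the wrist and top views, and first contact came at about 95.7 mm against the expected 95.5 mm. A sideways force of about 2–3 N also showed while pressing.

No check failed.

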